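# Shut the analyser's buffer line in its valve box

## Robot

A 7-joint arm with a two-finger parallel gripper is mounted at the origin on the work surface. World frame = base frame: x ahead of the robot, y to its left, z up, the work surface at z = 0. Lengths are in m, angles in rad, forces in N, time in s.
With the tool pointing down it reaches from about 0.4 to 0.9 m from the base axis. Payload 5.5 kg.
Tool frame: the origin (TCP) lies midway between the tips of the shut fingers; the grasp point (between the pads) lies 19 mm behind it (manip.grip_depth is the distance from the TCP to the grasp point, in m); z points along the fingers, y is the line along which they close (so a half turn about z gives the same grasp; the last joint's range is limited). The gripper opens to 92 mm and grips with 3 to 60 N. Pads are 19 mm wide; open, the fingers measure 130 mm over their backs; the gripper's body (75 mm by 190 mm) begins 47 mm behind the grasp point.
Start: joints at [1.428, 0.501, -0.427, 1.55, 0.221, 1.138, -0.21], TCP at [0.257, -0.597, 0.188] pointing down, gripper open.
Joint ranges: [-2.88, 2.88], [-0.31, 2.03], [-1.54, 1.56], [0.2, 2.42], [-1.41, 4.55], [0.19, 2.02], [-2.57, 2.57]. Speed limits (rad/s): [2.57, 2.57, 3.14, 3.14, 3.14, 3.14, 3.14].

## Interface

Orientations are given as a unit quaternion [x, y, z, w].
In Python, from bench import manip, effector, viewer gives the robot as it stands. Calls block until the motion is done:
- manip.move_pose(position, orientation): joint-space move of the TCP to a pose.
- manip.servo_line(position, ori=None, vel=0.15): straight line of the TCP; ori=None keeps the orientation; vel is the mean speed in m/s.
- manip.movej(angles): joint-space move.
- effector.open_jaws() and effector.close(f_grip=None): open the fingers fully, or close them until they stop; f_grip is the grip in N (None keeps the last).
- manip.sleep(seconds).
- manip.solve_ik(position, orientation): joint angles nearest the present ones, or None.
- viewer.get_image(name): name is "side" or "top"; returns the picture (400x640x3 uint8, red, green, blue); there is no depth.
- viewer.get_calibration(name): a dict with "vfov" (degrees; the focal length in pixels is half the picture's height over the tangent of half this angle, whatever the lens; pixels are square), "cx", "cy" (the principal point, pixels), "dist_coeffs" ([k1, k2, p1, p2, k3] as OpenCV has them; the pictures are not rectified), "eye" and "attitude" of the camera in the world. Camera axes: x right, y down, z forward; pixel columns grow to the right and rows downward; lengths in m; the calibration is good to about 2 mm. A picture is of the moment at which its call begins. get_calibration takes no time and is no camera call.
A pose or a line that the arm cannot do raises manip.PlanningError and nothing moves.
- manip.hand_in(): hands the job in; it is judged then, once.
Readings, each from a call of its own:
- manip.current_clock(): time.
- manip.current_q(): joint angles.
- manip.current_joint_velocities(): joint speeds.
- manip.current_tau(): joint torques, N m.
- manip.current_tool_pos(): TCP position.
- manip.current_tcp_rot(): TCP orientation.
- manip.current_force(): force on the tool from outside, world axes, zero at the start.
- manip.current_wrist_torque(): the same for the moment, N m.
- manip.current_finger_gap(): finger opening in m.
- manip.current_gripper_force(): force on a finger pad.
Only numpy, scipy, OpenCV 4.12 (cv2) and the standard library are available. Lean on these libraries where they do the work, as an engineer would, in place of code of your own. Each camera call takes 0.05 s, during which the arm holds its last target. There are 200 camera calls.

## Task

The low valve box on the counter has a loose sliding cover: push it with the fingertips all the way to the left, against its stop on the box's closed half, so that the two valve levers show. Then push the lever that ends in a round disc away from the robot, round to its stop, so that it is fully shut, square across its pipe. Only push: do not lift or tip the cover, leave the plain straight lever where it is, and do not disturb the things standing around.

Things in the scene. Friction and masses are not known exactly. Their poses are not given: they have to be found in the camera images.
- valve_box: fixed low white plastic box, 282 mm along its x, 406 mm along its y, turned by up to 0.3 rad. Origin on the counter; x points away from the robot, y to the left, z up. Right half: open well with two valves under the cover. Left half (y -7 to +164 mm): flat closed deck at z 56 mm. At its left end (y 170 to 234 mm) a grey block, top at z 56 mm, carries a small jar
- well (a point): centre of the well's floor, at box x 0, y -82 mm, z 6 mm. The well measures 248 mm along box x by 150 mm along box y; its walls rise to z 56 mm (where the cover lies) and, outside the cover, to z 66 mm
- left_stop (a point): middle of the inner face of the cover's left stop, at box x 0, y +164 mm, z 61 mm. The stop's top is at z 66 mm. The cover runs along box y between this and a like stop at y -164 mm, between guide strips 66 mm high at both sides (2 mm play each)
- cover: loose grey plate, 0.3 to 0.5 kg, 262 (box x) x 160 (box y) x 6 mm. On it stands a metal push rib, 80 mm along x, 8 mm thick, centred at y -30 mm, top 26 mm over the plate's underside. Origin: centre of the underside, z 56 mm; starts at box y -82 to -67 mm, reaches +84 mm at the left stop. 2 to 5 N on the rib's right face, near its middle, slides it; it stays where left
- disc_lever (a joint): angle (rad) of the lever with the round disc. 0 = open, pointing along box -y (right, along its pipe); it grows counter-clockwise seen from above, as the lever is pushed away from the robot; 1.571 = shut at its stop, pointing along box +x. Starts at 0 to 0.25. About 2 N at 40 mm from the pivot moves it; it stays where left
- disc_pivot (a point): pivot of the disc lever (vertical axis) at the lever's mid-height, 44 mm over the counter; box y -55 mm, box x -55 or +52 mm (varies). Steel lever: hub radius 11 mm, bar 8 mm wide, disc of radius 13 mm centred 57 mm from the pivot; bar and disc span z 38 to 50 mm. Below it: brass body 28 x 34 mm up to z 28 mm, pipe along y up to z 26 mm
- disc_tip (a point): outer end of the disc lever, 70 mm from its pivot, at mid-height of the bar
- plain_lever (a joint): angle (rad) of the other lever, a straight bar 8 mm wide with no disc; same sense, stops and stiffness. Must stay as it is
- plain_pivot (a point): pivot of the plain lever, mid-height of the lever, in the other of the two places
- plain_tip (a point): outer end of the plain lever, 70 mm from its pivot
- jar: small jar, 40 mm diameter, 45 mm tall, on the box's left end block, top at 101 mm over the counter (its origin is the centre of its underside); a bystander
- bottle: white bottle, 66 mm diameter, 160 mm tall, left of the box (its origin is the centre of its underside); a bystander
- cup: clear cup, 64 mm diameter, 60 mm tall, right of the box (its origin is the centre of its underside); a bystander
- wrench: steel wrench 150 mm long, lying right of the box; a bystander
- tape: paper roll, 80 mm diameter, 20 mm tall, behind the box (its origin is the centre of its underside); a bystander
- mouse: black computer mouse 100 x 60 x 32 mm, behind the box (its origin is the centre of its underside); a bystander
- tray: empty blue tray 90 x 130 x 30 mm, left of the box (its origin is the centre of its underside); a bystander

How it is judged:
By the outcome, as a careful person would: the job done as asked, in the order asked, and still so for the second after the job is handed in, with the robot touching nothing.
It also fails if it takes over 46 s, if anything falls off the work surface, if the arm or the gripper's body presses on something with over 40 N, if the wrist force passes 120 N, or if a joint passes its speed limit or range.

## Working session

There is one attempt and no reset: what is moved stays moved. The work goes in short steps, each a Python script; the robot and the scene stay as the last script left them, time stands still between calls to the robot, and variables do not carry over. Pictures are saved under pics/ and viewed, at most 10 in all, crops included, and the job is handed in when it is done.

```bash
mkdir -p pics; ls; python3 - <<'E'
from bench import manip, effector, viewer
import cv2
for n in("top","side"):
    im=viewer.get_image(n); cv2.imwrite(f"pics/{n}0.png",im[:,:,::-1]); print(viewer.get_calibration(n))
print(manip.current_clock(),manip.current_tcp_rot(),manip.grip_depth)
E
```

```text
pics
{'vfov': 47.17004866760556, 'cx': 317.6348729048847, 'cy': 201.6199802607604, 'dist_coeffs': array([-0.07143756,  0.        ,  0.        ,  0.        ,  0.        ]), 'eye': array([0.43208078, 0.04644705, 1.10369659]), 'attitude': array([ 0.71308235, -0.69596375,  0.06099841, -0.05854237])}
{'vfov': 54.79037996324872, 'cx': 321.56090435496003, 'cy': 205.50877205905027, 'dist_coeffs': array([-0.03634154,  0.        ,  0.        ,  0.        ,  0.        ]), 'eye': array([ 0.42054436, -0.58895103,  0.53314719]), 'attitude': array([ 0.87395213, -0.13846003,  0.06701654, -0.46102633])}
0.1 [ 9.79483615e-01  2.01521950e-01 -1.37652116e-04 -8.55780428e-04] 0.0188
```

View pics/top0.png

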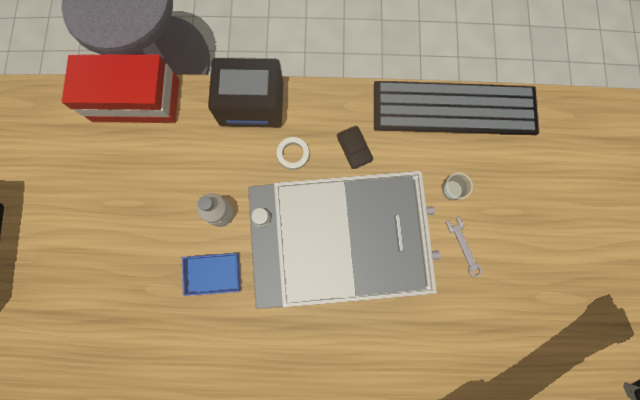

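View pics/side0.png

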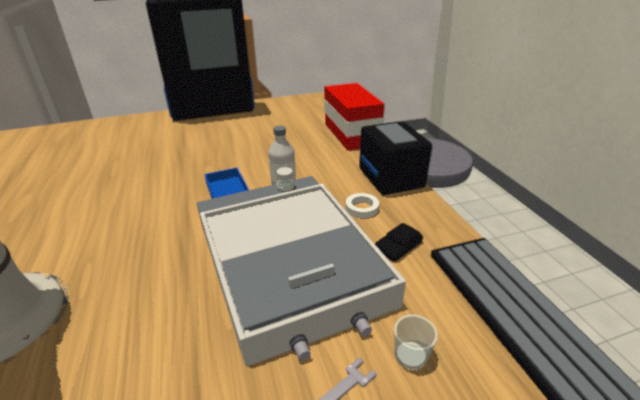

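The top view shows the box's white rim with corners near (276,184), (422,173), (435,294) and (283,306), and the rib near (400,233). The jar, bottle, tray, tape, mouse, cup and wrench are all clear of the box. The side view agrees.

```bash
cat > h.py <<'E'
from bench import manip, effector, viewer
import numpy as np, cv2
from scipy.spatial.transform import Rotation as R
def ray(n,px,z):
    c=viewer.get_calibration(n); f=200/np.tan(np.radians(c['vfov']/2))
    K=np.array([[f,0,c['cx']],[0,f,c['cy']],[0,0,1]])
    u=cv2.undistortPoints(np.float64(px).reshape(-1,1,2),K,c['dist_coeffs']).reshape(-1,2)
    d=R.from_quat(c['attitude']).apply(np.c_[u,np.ones(len(u))]); e=c['eye']
    return (e+d*((z-e[2])/d[:,2])[:,None])[:,:2]
def proj(n,P):
    c=viewer.get_calibration(n); f=200/np.tan(np.radians(c['vfov']/2))
    K=np.array([[f,0,c['cx']],[0,f,c['cy']],[0,0,1]])
    Rm=R.from_quat(c['attitude']).as_matrix().T
    return cv2.projectPoints(np.float64(P),cv2.Rodrigues(Rm)[0],-Rm@c['eye'],K,c['dist_coeffs'])[0].reshape(-1,2)
E
python3 - <<'E'
from h import *
im=cv2.imread("pics/top0.png"); hsv=cv2.cvtColor(im,cv2.COLOR_BGR2HSV)
m=((hsv[...,1]<45)&(hsv[...,2]>165)).astype(np.uint8)
m[:150]=0;m[320:]=0;m[:,:272]=0;m[:,440:]=0
n,l,s,c=cv2.connectedComponentsWithStats(m)
for i in range(1,n):
    if s[i,4]>40: print(s[i],c[i])
big=1+np.argmax(s[1:,4]); pts=np.argwhere(l==big)[:,::-1]
hull=cv2.convexHull(pts.astype(np.float32))
ap=cv2.approxPolyDP(hull,6,True).reshape(-1,2); print(ap)
w=ray("top",hull,0.066); r=cv2.minAreaRect(w.astype(np.float32)*1000); print(r, cv2.boxPoints(r))
cv2.imwrite("pics/m.png",m*255)
cv2.imwrite("pics/crop0.png",cv2.resize(im[160:320,235:445],None,fx=3.7,fy=3.7,interpolation=cv2.INTER_CUBIC))
E
```

```text
[277 150  32  18 252] [292.26984127 159.48412698]
[  274   171   166   136 10225] [327.0402934  241.66249389]
[396 215   7  36 114] [399.06140351 232.12280702]
[[435. 293.]
 [282. 306.]
 [274. 183.]
 [420. 171.]
 [434. 211.]]
((531.2587280273438, -47.305450439453125), (282.56329345703125, 364.07684326171875), 6.180988311767578) [[ 371.19843  118.46302]
 [ 410.39838 -243.49736]
 [ 691.31903 -213.07391]
 [ 652.1191   148.88646]]
```

View pics/crop0.png

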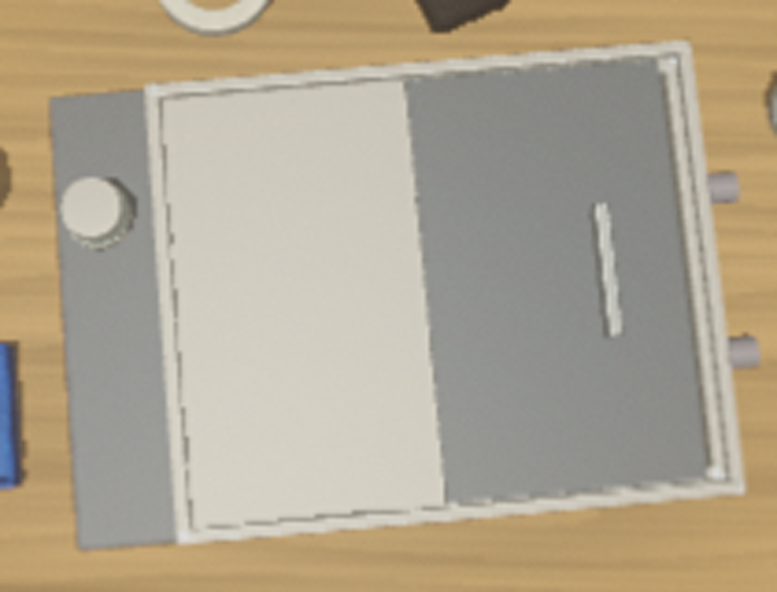

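The crop shows the rim's corners at crop (148,86), (689,42), (743,491) and (180,543). The rib runs from (601,204) to (615,334), and two pipe stubs stick out to the right.

```bash
python3 - <<'E'
from h import *
px=lambda a:np.array([235,160])+(np.array(a,float)+.5)/3.7-.5
w=ray("top",px([(148,86),(689,42),(743,491),(180,543)]),.066)
L=np.linalg.norm
print(w, "len",L(w[0]-w[1]),L(w[2]-w[3]),"wid",L(w[0]-w[3]),L(w[1]-w[2]))
ydir=(w[0]-w[1])+(w[3]-w[2]); th1=np.arctan2(-ydir[0],ydir[1])
xdir=(w[0]-w[3])+(w[1]-w[2]); th2=np.arctan2(xdir[1],xdir[0]); print(th1,th2)
th=(th1+th2)/2; M=np.array([[np.cos(th),-np.sin(th)],[np.sin(th),np.cos(th)]])
o=w.mean(0)-M@[0,-.0005]; print("origin",o,th, (w-o)@M*1000)
# checks: grey block left edge z56, rib top z82, cover left edge z62
print("block left",(ray("top",px([(50,98),(79,548)]),.056)-o)@M*1000)
print("rib",(ray("top",px([(601,204),(615,334)]),.082)-o)@M*1000)
print("cover left",(ray("top",px([(405,80),(444,505)]),.062)-o)@M*1000)
np.save("box.npy",[*o,th])
q0=R.from_quat(manip.current_tcp_rot())
for s in (1,-1):
  for a in (0,.8,1.571):
    # tool y along s*(box x rotated by a)
    y=np.array([np.cos(th+a),np.sin(th+a),0])*s; z=np.array([0,0,-1.]); q=R.from_matrix(np.c_[np.cross(y,z),y,z]).as_quat()
    for b in [(0,-.11),(.09,-.08),(-.01,-.08),(0,.04),(-.08,-.09)]:
        p=[*(o+M@b),.04]; j=manip.solve_ik(p,q); print(s,a,b,None if j is None else np.round(j,2))
E
```

```text
[[ 0.65098058  0.14551063]
 [ 0.68802855 -0.19445438]
 [ 0.409666   -0.2240768 ]
 [ 0.37170156  0.11556138]] len 0.3419777182184995 0.34175340028066004 wid 0.28088027497818374 0.27993427945593746
0.10993179298747031 0.10642426787606139
origin [ 0.53004019 -0.03886771] 0.10817803043176585 [[ 140.14023472  170.24296369]
 [ 140.26658817 -171.73473118]
 [-139.66703804 -171.12997457]
 [-140.73978486  170.62174206]]
block left [[ 139.80756951  233.20968423]
 [-139.24898361  232.59393449]]
rib [[  40.3043887  -101.17576545]
 [ -39.12846013 -100.78518318]]
cover left [[ 131.42946678    9.29707601]
 [-131.91918607   10.2689371 ]]
1 0 (0, -0.11) [ 0.85  0.66 -0.83  1.88  0.63  0.89 -0.19]
1 0 (0.09, -0.08) [ 0.72  0.79 -0.86  1.68  0.69  1.   -0.28]
1 0 (-0.01, -0.08) [ 0.83  0.64 -0.86  1.92  0.63  0.87 -0.25]
1 0 (0, 0.04) [ 0.63  0.62 -0.87  1.96  0.63  0.85 -0.48]
1 0 (-0.08, -0.09) [ 0.92  0.53 -0.83  2.07  0.56  0.78 -0.16]
1 0.8 (0, -0.11) [ 0.9   0.7  -0.91  1.88  0.69  0.92  0.56]
1 0.8 (0.09, -0.08) [ 0.77  0.83 -0.94  1.68  0.77  1.04  0.47]
1 0.8 (-0.01, -0.08) [ 0.89  0.68 -0.94  
[... 733 characters left out ...]
-0.09) [-0.12  0.41  0.42  2.11 -0.27  0.67 -2.55]
-1 0.8 (0, -0.11) [ 0.51  0.53 -0.37  1.89  0.26  0.77 -2.24]
-1 0.8 (0.09, -0.08) [ 0.39  0.64 -0.36  1.69  0.28  0.86 -2.32]
-1 0.8 (-0.01, -0.08) [ 0.49  0.51 -0.4   1.94  0.28  0.75 -2.3 ]
-1 0.8 (0, 0.04) [-0.42  0.49  0.46  2.   -0.32  0.72 -2.  ]
-1 0.8 (-0.08, -0.09) [ 0.59  0.42 -0.42  2.08  0.27  0.69 -2.24]
-1 1.571 (0, -0.11) [ 0.67  0.58 -0.58  1.88  0.43  0.81 -1.6 ]
-1 1.571 (0.09, -0.08) [ 0.52  0.68 -0.55  1.69  0.43  0.9  -1.66]
-1 1.571 (-0.01, -0.08) [ 0.65  0.55 -0.6   1.93  0.43  0.79 -1.65]
-1 1.571 (0, 0.04) [ 0.49  0.55 -0.67  1.97  0.48  0.79 -1.92]
-1 1.571 (-0.08, -0.09) [ 0.74  0.46 -0.6   2.08  0.39  0.72 -1.58]
```

The fit matches every known dimension, and the cover is at box y ≈ -71 mm. Next I push the rib.

```bash
cat >> h.py <<'E'
ox,oy,th=np.load("box.npy"); M=np.array([[np.cos(th),-np.sin(th)],[np.sin(th),np.cos(th)]])
def W(x,y,z): return np.r_[np.array([ox,oy])+M@[x,y],z]
def Q(a=0): # tool y along box x turned by a
    y=np.array([np.cos(th+a),np.sin(th+a),0]); z=np.array([0,0,-1.])
    return R.from_matrix(np.c_[np.cross(y,z),y,z]).as_quat()
def fb(): return M.T@manip.current_force()[:2]
def tb(): return M.T@(manip.current_tool_pos()[:2]-[ox,oy])*1000
E
python3 - <<'E'
from h import *
effector.close(10)
manip.move_pose(W(0,-.130,.16),Q()); print(manip.current_clock())
manip.servo_line(W(0,-.130,.069),vel=.2); f0=fb(); print(f0,manip.current_tool_pos()[2],manip.current_clock())
manip.servo_line(W(0,-.108,.069),vel=.05); print(tb(),fb()-f0)
y=-.108
manip.servo_line(W(0,-.03,.069),vel=.06); print(tb(),fb()-f0)
manip.servo_line(W(0,.030,.069),vel=.06); print(tb(),fb()-f0,manip.current_clock())
for y in np.arange(.033,.049,.002):
    manip.servo_line(W(0,y,.069),vel=.03); f=fb()-f0; print(y,tb(),f,manip.current_force()[2])
    if f[1]<-12: break
print(manip.current_clock())
E
```

```text
3.4083
[0.22838564 0.00680981] 0.06954020643611981 4.0167
[ 9.16251276e-02 -1.07922301e+02] [ 0.02165136 -0.90639902]
[-1.26585916e-02 -3.05451056e+01] [-0.4411842  -0.56998968]
[-0.04145121 29.45440185] [0.49224168 0.39382088] 7.2083
0.033 [-1.78178244e-02  3.30479353e+01] [0.18789598 0.59731552] 0.6534639146320453
0.035 [7.48468966e-03 3.51508630e+01] [0.15572065 0.00157742] 0.7221355130686841
0.037000000000000005 [1.37097054e-02 3.71874865e+01] [-0.04615718 -0.64118471] -0.7083390759242826
0.03900000000000001 [1.05383593e-02 3.91969725e+01] [-0.86574973  0.19799116] -0.32717668901492186
0.04100000000000001 [-1.33995191e-02  4.12248740e+01] [-0.6738422  -0.26598419] 0.16323018169548953
0.04300000000000001 [1.61443273e-02 4.32241594e+01] [0.29378357 0.70612337] -0.31756222933636574
0.04500000000000001 [3.87616641e-02 4.51826664e+01] [-0.35958181  0.32702678] -0.07190085308491842
0.047000000000000014 [2.81789316e-02 4.71933397e+01] [-0.66103475  1.09543529] -0.4102315397353582
9.2083
```

```bash
python3 - <<'E'
from h import *
a=viewer.get_image("top")[:,:,::-1];b=viewer.get_image("side")[:,:,::-1]
cv2.imwrite("pics/t1.png",a);cv2.imwrite("pics/s1.png",b)
A=cv2.resize(a[160:320,235:445],None,fx=1.9,fy=1.9);B=cv2.resize(b[160:380,180:420],None,fx=1.6,fy=1.6)
o=np.zeros((352,800,3),np.uint8);o[:A.shape[0],:A.shape[1]]=A;o[:B.shape[0],405:405+B.shape[1]]=B
cv2.imwrite("pics/c1.png",o)
E
```

```text
(no output)
```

View pics/c1.png

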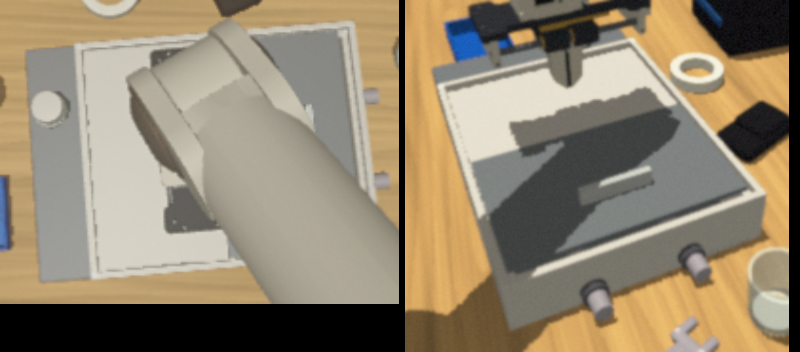

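The cover has not moved: its left edge is still mid-box, while the fingers stand over the deck. I need to find out why.

```bash
python3 - <<'E'
from h import *
print(manip.current_finger_gap(),manip.current_tool_pos(),manip.current_tcp_rot(),Q(), manip.current_clock())
p=manip.current_tool_pos(); print(proj("side",[p]),proj("side",[W(.04,-.101,.082),W(-.04,-.101,.082),W(0,-.101,.062)]))
b=cv2.imread("pics/s1.png"); cv2.imwrite("pics/c2.png",cv2.resize(b[150:310,200:400],None,fx=3.7,fy=3.7,interpolation=cv2.INTER_CUBIC))
E
```

```text
0.00034317997233611537 [0.52496247 0.00784762 0.06901403] [ 6.67835202e-01  7.44309171e-01 -2.43897458e-05  1.62289950e-05] [0.66784461 0.74430073 0.         0.        ] 9.3083
[[282.40727578 227.68599446]] [[333.04095029 264.3311497 ]
 [288.46954866 278.439694  ]
 [311.51250878 279.86178743]]
```

View pics/c2.png

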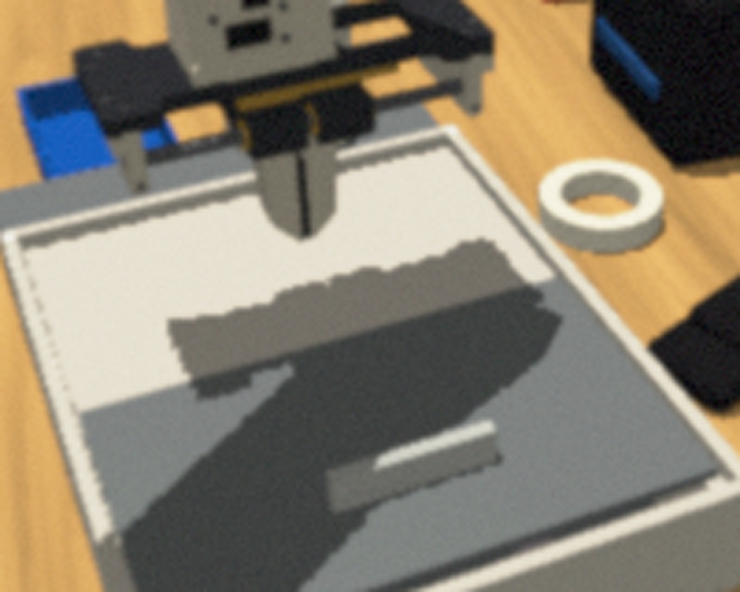

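The rib projects exactly where it is seen, so the calibration is good. The fingertips show at pixel (282,215), but the reported TCP projects to (282,228). The real tips are therefore well above the reported TCP and passed over the rib.

```bash
python3 - <<'E'
from h import *
p=manip.current_tool_pos()
for dz in (.015,.019,.022,.025,.03): print(dz,proj("side",[p+[0,0,dz]]))
manip.servo_line(W(0,.047,.12),vel=.2)
manip.move_pose(W(0,-.135,.12),Q())
p=manip.current_tool_pos(); print(proj("side",[p+[0,0,d] for d in (0,.02,.025)]), manip.current_clock())
b=viewer.get_image("side")[:,:,::-1];cv2.imwrite("pics/s3.png",b); cv2.imwrite("pics/c3.png",cv2.resize(b[150:310,200:400],None,fx=3.7,fy=3.7,interpolation=cv2.INTER_CUBIC))
E
```

```text
0.015 [[281.88072959 221.57456839]]
0.019 [[281.73841437 219.92126169]]
0.022 [[281.6311446  218.67466103]]
0.025 [[281.52341469 217.42234534]]
0.03 [[281.34283495 215.3223533 ]]
[[318.53889692 267.71929397]
 [318.33945417 258.00658735]
 [318.28838062 255.51778029]] 10.475
```

View pics/c3.png

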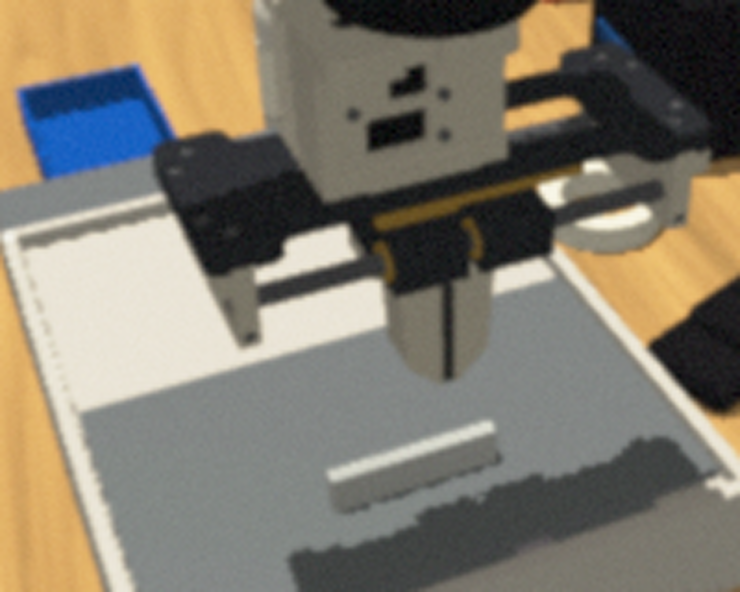

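```bash
python3 - <<'E'
from h import *
manip.move_pose(W(0,-.135,.12),Q(1.571))
p=manip.current_tool_pos(); print(proj("side",[p+[0,0,d] for d in (0,.02,.03)]), manip.current_clock())
b=viewer.get_image("side")[:,:,::-1];cv2.imwrite("pics/s4.png",b); cv2.imwrite("pics/c4.png",cv2.resize(b[150:310,200:400],None,fx=3.7,fy=3.7,interpolation=cv2.INTER_CUBIC))
E
```

```text
[[318.97080676 267.1007691 ]
 [318.77981879 257.37132456]
 [318.6815184  252.36011989]] 11.7667
```

View pics/c4.png

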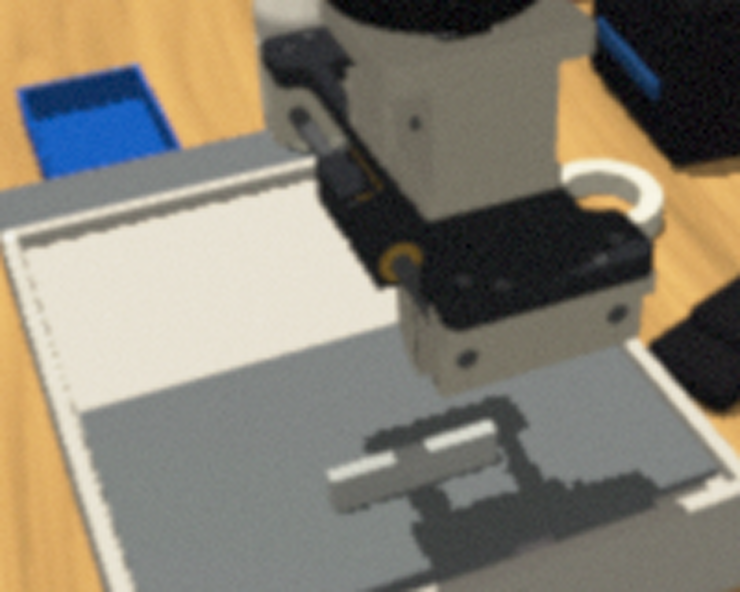

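The finger plates now hide the tips. The outer plates can still fix the height: 190 mm apart in c3, (267,243) and (382,210), and 75 mm wide in c4, (319,256) to (373,240).

```bash
python3 - <<'E'
from h import *
px=lambda a:np.array([200,150])+(np.array(a,float)+.5)/3.7-.5
for z in (.10,.13,.15,.17,.186,.2,.216,.23):
    a=(ray("side",px([(247,345),(675,222),(447,380)]),z)-[ox,oy])@M*1000
    b=(ray("side",px([(440,392),(640,335)]),z)-[ox,oy])@M*1000
    print(z,a.round(),b.round(), np.linalg.norm(a[0]-a[1]).round(),np.linalg.norm(b[0]-b[1]).round())
E
```

```text
0.1 [[-51. -21.]
 [184. -19.]
 [ 25. -83.]] [[ 19. -89.]
 [121. -92.]] 235.0 102.0
0.13 [[ -59.  -57.]
 [ 160.  -54.]
 [  12. -114.]] [[   6. -120.]
 [ 101. -122.]] 219.0 95.0
0.15 [[ -64.  -81.]
 [ 144.  -78.]
 [   3. -135.]] [[  -3. -141.]
 [  87. -143.]] 208.0 90.0
0.17 [[ -70. -104.]
 [ 127. -102.]
 [  -6. -156.]] [[ -11. -161.]
 [  74. -163.]] 197.0 86.0
0.186 [[ -74. -123.]
 [ 114. -121.]
 [ -13. -173.]] [[ -18. -178.]
 [  63. -180.]] 189.0 82.0
0.2 [[ -78. -140.]
 [ 103. -138.]
 [ -20. -187.]] [[ -24. -192.]
 [  54. -194.]] 181.0 79.0
0.216 [[ -82. -159.]
 [  90. -157.]
 [ -27. -204.]] [[ -31. -209.]
 [  43. -210.]] 172.0 75.0
0.23 [[ -86. -175.]
 [  79. -174.]
 [ -33. -219.]] [[ -37. -223.]
 [  34. -225.]] 165.0 71.0
```

Both views agree that the tool is symmetric about the TCP axis but the real tips sit about 30 mm above the reported TCP (z only). I redo the push 31 mm lower, watching the force.

```bash
python3 - <<'E'
from h import *
manip.move_pose(W(0,-.132,.08),Q()); F0=manip.current_force().copy()
for z in (.055,.047,.043,.040,.038):
    manip.servo_line(W(0,-.132,z),vel=.08); d=manip.current_force()-F0
    if d[2]>4: print("touch",z,d); manip.servo_line(W(0,-.132,z+.004)); break
z=manip.current_tool_pos()[2]; print(z,manip.current_clock()); f0=fb()
for y in (-.118,-.114,-.110,-.106,-.09):
    manip.servo_line(W(0,y,z),vel=.05); print(y,tb(),fb()-f0)
b=viewer.get_image("side")[:,:,::-1];cv2.imwrite("pics/s5.png",b); cv2.imwrite("pics/c5.png",cv2.resize(b[150:310,200:400],None,fx=3.7,fy=3.7,interpolation=cv2.INTER_CUBIC))
print(manip.current_clock())
E
```

```text
0.03787594143348926 14.55
-0.118 [ 8.15957319e-02 -1.17417516e+02] [-0.85528998 -0.53225957]
-0.114 [-1.22505905e-02 -1.13853539e+02] [ 0.02952784 -0.71418341]
-0.11 [-8.67518813e-03 -1.09776520e+02] [ 1.34404484 -1.51910168]
-0.106 [ 2.37247450e-02 -1.05461631e+02] [ 0.30247747 -0.72977748]
-0.09 [ 3.75309985e-02 -8.85704923e+01] [ 0.61907115 -0.69859271]
16.25
```

View pics/c5.png

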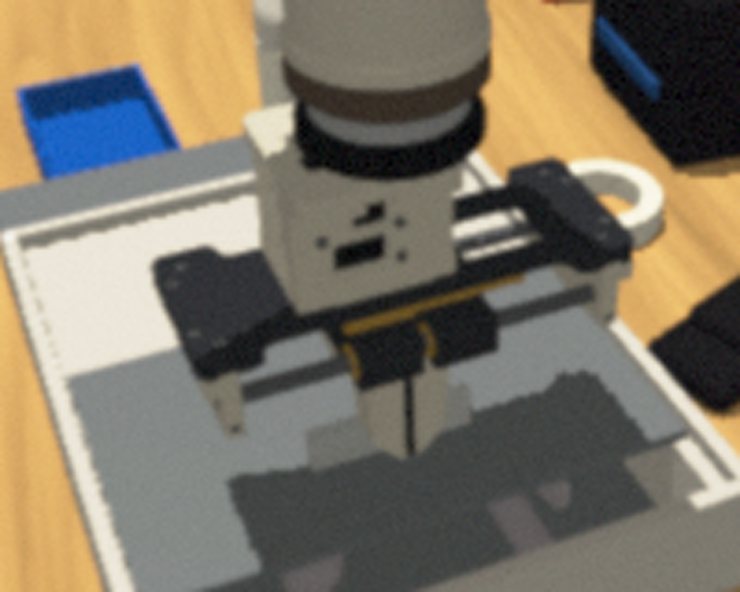

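The fingers are now behind the rib and the cover is sliding, with the well opening at the right. I push on to the stop.

```bash
python3 - <<'E'
from h import *
z=.0375
manip.servo_line(W(0,.03,z),vel=.06); f0=fb(); print(tb(),f0,manip.current_clock())
for y in np.arange(.034,.050,.0015):
    manip.servo_line(W(0,y,z),vel=.03); f=fb(); print(round(y,4),tb().round(1),f.round(1))
    if f[1]<-8: break
print(manip.current_clock())
manip.servo_line(W(0,y-.012,z),vel=.1); manip.servo_line(W(0,y-.012,.16),vel=.2)
manip.move_pose(W(-.13,-.25,.25),Q())
a=viewer.get_image("top")[:,:,::-1];b=viewer.get_image("side")[:,:,::-1]
cv2.imwrite("pics/t6.png",a);cv2.imwrite("pics/s6.png",b)
A=cv2.resize(a[160:320,235:445],None,fx=2.2,fy=2.2,interpolation=cv2.INTER_CUBIC);B=cv2.resize(b[200:360,190:420],None,fx=1.45,fy=1.45)
o=np.zeros((600,800,3),np.uint8);o[:A.shape[0],:A.shape[1]]=A;o[:B.shape[0],465:465+B.shape[1]]=B
C=cv2.resize(a[165:305,350:445],None,fx=1,fy=1); cv2.imwrite("pics/c6.png",cv2.resize(a[160:320,235:445],None,fx=3.7,fy=3.7,interpolation=cv2.INTER_CUBIC))
print(manip.current_clock())
E
```

```text
[ 0.22110279 29.45890038] [-0.4825086  -5.20215204] 18.4
0.034 [ 0.2 34. ] [ 0.9 -3.4]
0.0355 [ 0.2 35.3] [ 0.9 -4.9]
0.037 [ 0.1 36.8] [ 0.1 -5. ]
0.0385 [ 0.  38.3] [ 0.1 -4.9]
0.04 [-0.  39.6] [ 0.3 -4.9]
0.0415 [ 0.2 39.9] [ 0.6 -7.4]
0.043 [ 0.2 39.9] [  1.4 -10.7]
20.1833
22.5417
```

View pics/c6.png

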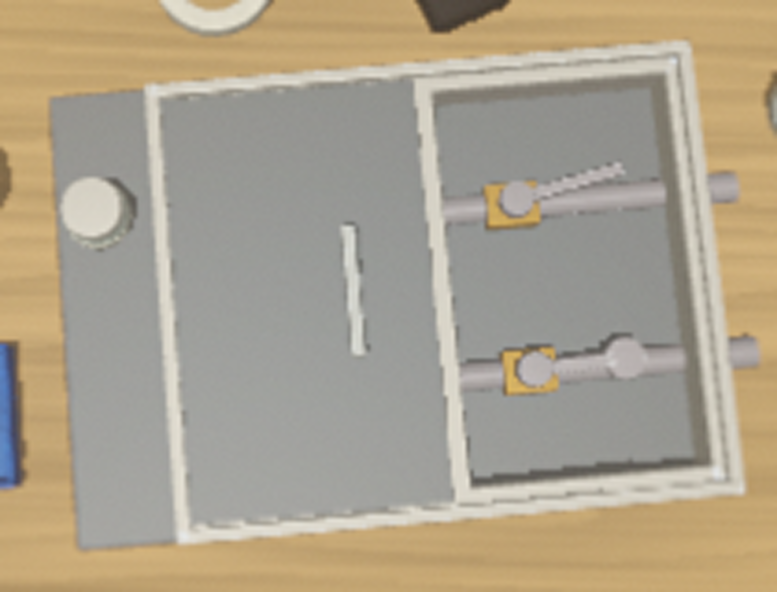

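The cover is hard against its stop and both levers show. The disc lever is the near one, with its hub at crop (536,369) and disc at (627,357). I push the disc's near side along an arc, using the flat tool-x finger face, whose 10 mm half-width I know from the stop contact.

```bash
python3 - <<'E'
from h import *
px=lambda a:np.array([235,160])+(np.array(a,float)+.5)/3.7-.5
h=(ray("top",px([(536,369),(627,357)]),.050)-[ox,oy])@M; d=h[1]-h[0]; phi0=np.arctan2(d[0],-d[1]); print(h*1000,phi0)
pv=np.array([-.055,-.055]); r=.057
def go(phi,z,off=.0235,vel=.06,joint=False):
    u=np.array([np.sin(phi),-np.cos(phi)]); t=np.array([np.cos(phi),np.sin(phi)])
    b=pv+r*u-off*t
    (manip.move_pose(W(*b,z),Q(phi-np.pi/2)) if joint else manip.servo_line(W(*b,z),Q(phi-np.pi/2),vel=vel)); return t
s=phi0-.17; Z=.007
go(s,.10,joint=True); go(s,.045,vel=.15); F0=manip.current_force().copy()
for z in (.02,.012,Z):
    go(s,z,vel=.08); dF=manip.current_force()-F0
    if np.linalg.norm(dF)>5: print("touch",z,dF); go(s,.08,vel=.15); raise SystemExit
print("down",manip.current_clock()); f0=fb()
for phi in [*np.arange(phi0+.1,1.45,.17),1.48,1.51,1.54,1.57,1.6,1.63,1.66,1.69]:
    t=go(phi,Z,vel=.08); f=fb()-f0; print(round(phi,3),f.round(1),"tang",round(f@t,1),manip.current_clock())
    if f@t<(-25 if phi<1.4 else -10): break
go(phi-.25,Z,vel=.1); 
print((manip.current_force()-F0).round(1))
manip.servo_line(manip.current_tool_pos()+[0,0,.14],vel=.2)
manip.move_pose(W(-.13,-.25,.25),Q())
a=viewer.get_image("top")[:,:,::-1]; cv2.imwrite("pics/t7.png",a)
cv2.imwrite("pics/c7.png",cv2.resize(a[140:320,190:480],None,fx=2.7,fy=2.7,interpolation=cv2.INTER_CUBIC))
print(manip.current_clock())
E
```

```text
[[ -54.85989835  -55.51735551]
 [ -52.41369559 -112.80063605]] 0.04267767844488153
down 25.7333
0.143 [-0.  -0.1] tang -0.0 26.15
0.313 [ 0.  -0.4] tang -0.1 26.4667
0.483 [-0.1  0.6] tang 0.2 26.7833
0.653 [-0.5  0.7] tang 0.0 27.1
0.823 [-0.1  1.1] tang 0.7 27.4167
0.993 [0.7 0.1] tang 0.5 27.7333
1.163 [-0.2  0.4] tang 0.3 28.05
1.333 [-0.1 -0.1] tang -0.1 28.3667
1.48 [0.2 0.1] tang 0.1 28.6667
1.51 [-0.5 -1.1] tang -1.2 28.9167
1.54 [-0.2 -1.2] tang -1.2 29.1667
1.57 [-0.6 -0.3] tang -0.3 29.4167
1.6 [-0.7 -3. ] tang -3.0 29.6667
1.63 [-2.6 -6.3] tang -6.2 29.9167
1.66 [-2.8 -8.8] tang -8.5 30.1667
1.69 [ -1.9 -12.3] tang -12.0 30.4167
[-0.3  0.2  1.4]
32.6417
```

View pics/c7.png

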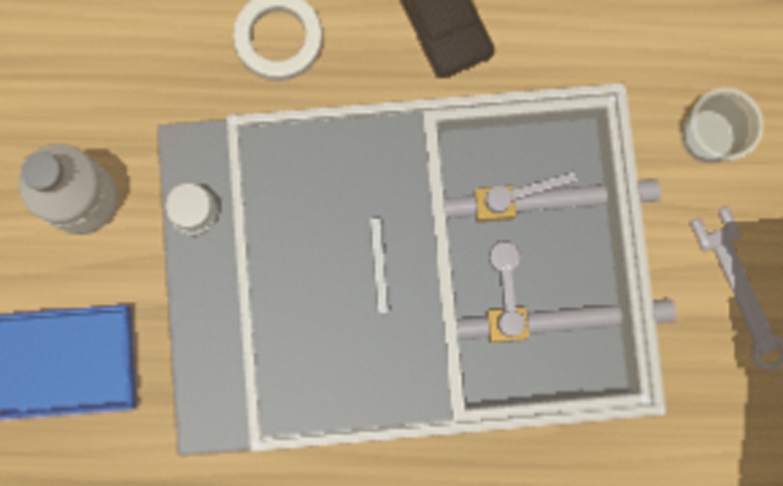

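The disc lever now stands square across its pipe, from hub (512,323) to disc (505,257). That is 0.106 rad in the image against a box yaw of 0.108. The cover is at its stop, and the plain lever and bystanders are unmoved.

```bash
python3 -c "
from bench import manip
print(manip.hand_in())"
```

```text
the job is handed in; nothing more can be done
None
```

The job is handed in at about 33 s: the cover is against its left stop and the disc lever is shut at its stop; the last picture shows the plain lever and bystanders where they were, though the first push passed over the rib without moving the cover and had to be repeated lower.

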